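# Clear and close a resin mould, and hold it shut for the pour

## Task

A brass bushing was left on one of the dowels of the open resin mould: take it off and leave it in the empty half of the white tray. Then fit the blue upper mould half, handle up, onto the two dowels (either way round), press it down against the sprung knock-out pad until the two halves meet flush, and finish while still holding it pressed fully shut, without letting go. Leave the brass flange in the tray, the glue bottle and the pot of brushes alone.

Things in the scene. Friction and masses are not known exactly. Their poses are not given: they have to be found in the camera images.
- lower: Lower mould half: aluminium block fixed to the table, 150 (x) x 100 (y) x 30 (z) mm. Origin at the centre of its underside (on the table); z up. Its flat upper face is 30 mm above the origin. Two dark steel dowels, 10 mm in diameter, stand 24 mm above that face at x = +52 and x = -52 mm, y = 0, their last 6 mm tapered to 4 mm across. In the middle is a round casting cavity 60 mm across and 12 mm deep, with the red knock-out pad in it.
- knockout (a joint): How far the sprung red knock-out pad (36 mm in diameter, at the centre of the lower mould half) is pressed down, in m: 0 when it stands free, its top 10 mm above the block's upper face, 0.010 when pressed flush with that face, which is where the upper half meets the block. It pushes up with about 4 N at 0 and 9 N at 0.010, so the upper half's own weight (about 3 N) does not close the mould: unpressed it stays some 10 mm open.
- upper: Upper mould half, loose on the table, handle up: blue plate 140 (x) x 90 (y) x 20 (z) mm, about 0.28 kg, with a wooden handle bar on its top. Origin at the centre of the plate's underside, z up. Two through holes 13 mm in diameter at x = +52 and -52 mm, y = 0, fit over the dowels either way round. A small 9 mm pouring hole at y = +22 mm. When the mould is shut its origin is 30 mm above the origin of the lower half and both x axes are parallel.
- handle (a point): Grasp point of the upper half's wooden handle, on the plate's centre line 45 mm above the plate's underside. The handle is a bar 56 mm long (along the plate's x), 24 mm thick (along its y), from the plate's top (20 mm above the underside) to 66 mm above the underside.
- bushing: Loose brass bushing (upright tube), 30 mm outside and 17 mm inside diameter, 32 mm high, about 0.13 kg, standing loosely round the dowel at x = +52 mm of the lower half, on the block's face. Origin at the centre of its underside, z along the tube. It must be lifted over 24 mm to come off the dowel.
- tray: White tray fixed to the table, 120 (x) x 200 (y) x 25 (z) mm, walls and floor 4 mm thick, origin at the centre of its underside. A wall at y = 0, as high as the sides, parts it in two halves: the one at +y is empty, the one at -y holds the brass flange.
- empty_half (a point): Centre of the floor of the tray's empty half, 4 mm above the table; the inside there is 112 (tray x) by about 94 (tray y) mm. Its axes are the tray's.
- flange: Brass flange ring, 60 mm in diameter and 12 mm high, lying in the other half of the tray; leave it. Origin at the centre of its underside.
- glue: Grey glue bottle with a black cap, 56 mm in diameter, 150 mm high, standing at the far side of the table; leave it. Origin at the centre of its underside.
- brushes: White pot with paint brushes, 76 mm in diameter, 90 mm high, brushes to 175 mm, standing at the far side of the table; leave it. Origin at the centre of its underside.
Mind the look-alikes: they are no part of the job. Of the things shaped like the upper, the blue one is meant. Of the things shaped like the bushing, the brass one is meant.

How it is judged (in metres and radians):
On the way:
1. the brass bushing lies released in the empty half of the white tray (x of bushing in the frame of tray between -0.055 and 0.055 m and y of bushing in the frame of tray between 0.003 and 0.097 m and z of bushing in the frame of tray between 0 and 0.024 m and contact force between bushing and the fingers below 0.1 N and linear speed of bushing below 0.03 m/s), for 0.2 s.
At the end, for the whole second after the job is handed in: Bushing released, at rest in the tray's empty half. Upper half on both dowels (centred to 4 mm, parallel to 0.06 rad, tilted under 0.05 rad), gap to the lower half under 2.5 mm, still, the robot bearing on it with over 2 N (all of step 1 and x of upper in the frame of lower between -0.004 and 0.004 m and y of upper in the frame of lower between -0.004 and 0.004 m and z of upper in the frame of lower between 0.026 and 0.0325 m and angle between the x axis of upper and the x axis of lower, either way round below 0.06 rad and angle between upper's own z axis and vertical below 0.05 rad and contact force between any of the fingers, the arm and upper above 2 N and linear speed of upper below 0.02 m/s); the arm keeps its last pose, push and grip.
It fails at once if the brass flange is moved by over 25 mm or tipped (distance of flange from where it was at the start of the episode above 0.025 m or angle between flange's own z axis and vertical above 0.3 rad).
It fails at once if the glue bottle is moved by over 25 mm or tipped (distance of glue from where it was at the start of the episode above 0.025 m or angle between glue's own z axis and vertical above 0.3 rad).
It fails at once if the pot of brushes is moved by over 25 mm or tipped (distance of brushes from where it was at the start of the episode above 0.025 m or angle between brushes's own z axis and vertical above 0.3 rad).
It also fails if it takes over 61 s, if anything falls off the work surface, if the arm or the gripper's body presses on something with over 40 N, if the wrist force passes 120 N, or if a joint passes its speed limit or range.

## Robot

A 6-joint arm with a two-finger parallel gripper is mounted at the origin on the work surface. World frame = base frame: x ahead of the robot, y to its left, z up, the work surface at z = 0. Lengths are in mm, angles in rad, forces in N, time in s.
With the tool pointing down it reaches from about 300 to 850 mm from the base axis. Payload 4.2 kg.
Tool frame: the origin (TCP) lies at the very end of the fingers, on their centre line; the grasp point (between the pads) lies 19 mm behind it; z points along the fingers, y is the line along which they close (so a half turn about z gives the same grasp; the last joint's range is limited). The gripper opens to 91 mm and grips with 3 to 60 N. Pads are 32 mm wide; open, the fingers measure 118 mm over their backs; the gripper's body (76 mm by 178 mm) begins 60 mm behind the grasp point.
Start: joints at [-1.222, 0.32, 1.565, -0, 1.257, -0.02], TCP at [207.29, -536.353, 213.976] pointing down, gripper open.
Joint ranges: [-3.11, 3.11], [-0.84, 2.01], [0.21, 2.61], [-1.34, 4.49], [0.05, 2.63], [-2.56, 2.56]. Speed limits (rad/s): [2.57, 2.57, 3.14, 3.14, 3.14, 3.14].

## Interface

Orientations are given as a unit quaternion [w, x, y, z].
In Python, from bench import goto, line_to, movej, command_gripper, pause, inverse_kinematics, snapshot, calibration, IKError, hand_in, search_frame, silhouettes, get_t, get_joint_positions, get_dq, get_tau, get_tcp_pos, get_ee_rot, get_force, get_wrist_torque, get_width, get_grasp_force gives the robot as it stands. The module is installed in compiled form; this text tells all that it offers. Calls block until the motion is done:
- goto(position, orientation): joint-space move of the TCP to a pose.
- line_to(position, rot=None, max_speed=150, threshold=None): straight line of the TCP; rot=None keeps the orientation; max_speed is the mean speed in mm/s. With threshold (N) it stops when the force on the tool has changed by that much, and returns True; else False.
- movej(angles): joint-space move.
- command_gripper(opening, strength=None): finger opening in mm; strength is the grip in N (None keeps the last); returns when the fingers have stopped.
- pause(seconds).
- inverse_kinematics(position, orientation): joint angles nearest the present ones, or None.
- snapshot(name): name is "side" or "top"; returns (picture, depth): 420x560x3 uint8, red, green, blue; 420x560 float32, mm along the optical axis (not along the pixel's ray), 0 where there is no reading.
- calibration(name): a dict with "K" (3x3 intrinsics, pixels), "R" (3x3) and "t" (3): a world point X has camera coordinates R X + t. Camera axes: x right, y down, z forward; pixel columns grow to the right and rows downward; lengths in mm; the calibration is good to about 2 mm. A picture is of the moment at which its call begins. calibration takes no time and is no camera call.
A pose or a line that the arm cannot do raises IKError and nothing moves.
- hand_in(): hands the job in; it is judged then, once.
Trained networks look in the newest picture that a camera, given by its name, has taken for a name from the list of things; names that differ only in an ending like _2 or _b are one class to them, and where a whole thing is asked for, a point or a joint stands for the part that bears it (a point fixed in the world has none). Each returns a list of dicts, best first, with "confidence" (0 to 1); they miss things now and then, are a little off and sometimes report something else, mostly with a low value. They report only what shows in the picture. A call takes as long as a camera call. They do not tell look-alikes from the thing itself.
- search_frame(thing, camera): "at" ([x, y, z] in mm, in world coordinates, good to about 4 mm: the middle of the surface that is visible of it).
- silhouettes(thing, camera): "pixels" (420x560 bool, what is visible of it).
Readings, each from a call of its own:
- get_t(): time.
- get_joint_positions(): joint angles.
- get_dq(): joint speeds.
- get_tau(): joint torques, N m.
- get_tcp_pos(): TCP position.
- get_ee_rot(): TCP orientation.
- get_force(): force on the tool from outside, world axes, zero at the start.
- get_wrist_torque(): the same for the moment, N m.
- get_width(): finger opening in mm.
- get_grasp_force(): force on a finger pad.
Only numpy, scipy, OpenCV 4.12 (cv2) and the standard library are available. Lean on these libraries where they do the work, as an engineer would, in place of code of your own. Each camera call takes 0.05 s, during which the arm holds its last target. There are 200 camera calls.

## Working session

There is one attempt and no reset: what is moved stays moved. The work goes in short steps, each a Python script; the robot and the scene stay as the last script left them, time stands still between calls to the robot, and variables do not carry over. Pictures are saved under pics/ and viewed, at most 10 in all, crops included, and the job is handed in when it is done.

```bash
mkdir -p pics
python3 - <<'E'
from bench import *
import cv2,numpy as np
ims=[]
for c in("top","side"):
    p,d=snapshot(c); cv2.imwrite(f"pics/{c}0.png",p[...,::-1])
    np.savez(f"{c}0.npz",p=p,d=d)
    k=calibration(c); print(c,k["K"].tolist(),(-k["R"].T@k["t"]).round(0),k["R"][2].round(2))
    for t in("lower","upper","bushing","tray","flange","knockout","handle","glue","brushes"):
        print(t,[(np.round(r["at"],0).tolist(),round(r["confidence"],2)) for r in search_frame(t,c)[:4]])
print(get_t(),get_ee_rot())
E
```

```text
top [[408.7227011253883, 0.0, 281.62859833167374], [0.0, 408.7227011253883, 218.0416133717283], [0.0, 0.0, 1.0]] [ 369.  -74. 1246.] [ 0.11  0.01 -0.99]
lower [([580.0, 6.0, 34.0], 0.87), ([482.0, 310.0, 3.0], 0.65)]
upper [([419.0, -498.0, 20.0], 0.79), ([476.0, -313.0, 21.0], 0.67), ([289.0, -208.0, 19.0], 0.63)]
bushing []
tray [([481.0, 314.0, 2.0], 0.55)]
flange [([497.0, 246.0, 18.0], 0.55)]
knockout []
handle [([285.0, -208.0, 22.0], 0.87), ([420.0, -492.0, 21.0], 0.73), ([478.0, -314.0, 17.0], 0.58)]
glue [([697.0, 326.0, 100.0], 0.88)]
brushes [([688.0, -341.0, 60.0], 0.89), ([480.0, -316.0, 18.0], 0.3)]
side [[497.01080606085316, 0.0, 291.876262542199], [0.0, 497.01080606085316, 214.86262699412543], [0.0, 0.0, 1.0]] [ 37. 792. 913.] [ 0.37 -0.66 -0.65]
lower [([580.0, 29.0, 28.0], 0.96)]
upper [([417.0, -492.0, 18.0], 0.96), ([470.0, -302.0, 22.0], 0.77), ([273.0, -193.0, 20.0], 0.7)]
bushing [([722.0, 53.0, 28.0], 0.65), ([627.0, 39.0, 53.0], 0.48)]
tray [([484.0, 316.0, 2.0], 0.71)]
flange [([504.0, 256.0, 16.0], 0.69)]
knockout [([588.0, 10.0, 40.0], 0.44)]
handle [([278.0, -198.0, 16.0], 0.81), ([472.0, -302.0, 21.0], 0.68)]
glue [([696.0, 343.0, 87.0], 0.93), ([580.0, 28.0, 31.0], 0.53)]
brushes [([682.0, -316.0, 69.0], 0.57)]
1.0 [8.91244523e-05 9.83047532e-01 1.83350870e-01 1.04376205e-05]
```

View pics/top0.png

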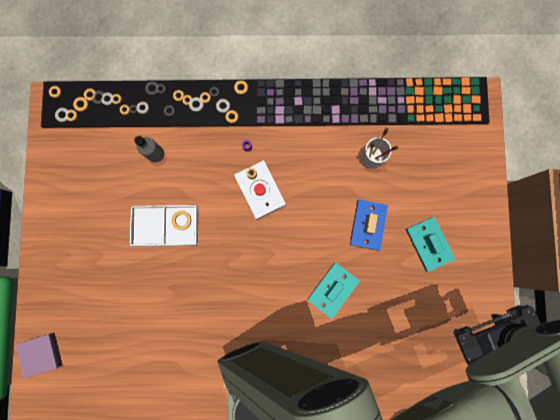

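View pics/side0.png

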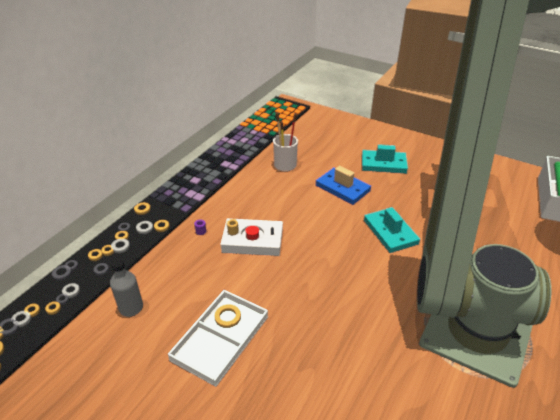

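The top view shows the lower mould at (260,190) with the brass bushing at (252,173). A purple look-alike stands free at (247,146). The blue upper is at (370,224) and two teal decoys are nearby. The tray is at (164,226), with the flange in its right (−y) half at (181,220), so the left half is empty. The side view agrees.

```bash
cat > vis.py <<'E'
from bench import *
import cv2,numpy as np
def world(c,d):
    k=calibration(c);v,u=np.mgrid[:420,:560]
    P=np.stack([u,v,np.ones_like(u)],-1).astype(float)@np.linalg.inv(k["K"]).T*d[...,None]
    return (P-k["t"])@k["R"]
def rect(c,mask,W,zr):
    """fit rectangle to the flat face lying in height range zr; rays cut with its median plane"""
    m=mask&(W[...,2]>zr[0])&(W[...,2]<zr[1])
    n,l,s,_=cv2.connectedComponentsWithStats(m.astype(np.uint8))
    m=l==1+np.argmax(s[1:,4])
    z=np.median(W[m][:,2]);k=calibration(c);C=-k["R"].T@k["t"]
    X=W[m];X=C+(X-C)*((z-C[2])/(X[:,2]-C[2]))[:,None]
    (cx,cy),(w,h),a=cv2.minAreaRect(X[:,:2].astype(np.float32))
    a=np.radians(a)
    if h>w: w,h,a=h,w,a+np.pi/2
    return np.round([cx,cy,z,w,h],1),round((a+np.pi/2)%np.pi-np.pi/2,3),m
def box(W,lo,hi): return np.all((W>lo)&(W<hi),-1)
E
cat > m.py <<'E'
from vis import *
for c in("top","side"):
    f=np.load(c+"0.npz");p=f["p"].astype(int);d=f["d"];W=world(c,d)
    r,g,b=p[...,0],p[...,1],p[...,2]
    blue=(b>g+40)&(b>r+60)
    print(c,"upper",rect(c,blue,W,(12,28))[:2])
    near=box(W,[480,-100,-50],[680,110,200])
    print("lower",rect(c,near&(abs(r-b)<40),W,(24,36))[:2])
    wood=box(W,[400,-400,35],[560,-230,90]); print("handle",rect(c,wood,W,(55,75))[:2])
    red=(r>g+100)&(r>b+100)&near; print("red",W[red].mean(0).round(1),red.sum())
    brass=(r>b+60)&~red&near&(W[...,2]>45); q=W[brass]
    t=q[q[:,2]>np.percentile(q[:,2],90)-6]
    print("brass",q.mean(0).round(1),"top",t.mean(0).round(1),t.min(0).round(),t.max(0).round())
    dk=near&(r<70)&(g<70)&(b<70)&(W[...,2]>38); print("dark",W[dk].round(0).tolist()[:12])
    print("tray",rect(c,box(W,[380,180,10],[600,440,60]),W,(15,32))[:2])
    tr=box(W,[380,180,1],[600,440,60]); print(rect(c,tr&(r-b<40),W,(0,32))[:2])
E
python3 m.py
```

```text
top upper (array([ 479.2, -319.6,   19.8,  138.8,   89.8]), np.float64(-0.197))
lower (array([585.3,   8.9,  29.1, 150.9,  99.6]), np.float64(0.456))
handle (array([ 478.1, -318.8,   65. ,   56.6,   25. ]), np.float64(-0.205))
red [585.8   8.8  38.9] 99
brass [631.   31.5  60.8] top [630.2  31.7  61.5] [617.  20.  58.] [645.  44.  67.]
dark [[640.0, 30.0, 42.0], [636.0, 36.0, 44.0], [634.0, 32.0, 54.0], [636.0, 30.0, 45.0], [631.0, 35.0, 53.0], [631.0, 32.0, 52.0], [631.0, 29.0, 53.0], [629.0, 33.0, 50.0], [540.0, -16.0, 56.0], [538.0, -12.0, 51.0], [537.0, -16.0, 56.0], [535.0, -15.0, 51.0]]
tray (array([478.6, 300. ,  21.8, 202.3, 118.2]), np.float64(1.568))
(array([480.7, 304. ,   4.6, 206. , 123.7]), np.float64(-1.552))
side upper (array([ 478.5, -311.2,   19.8,  143.2,   97.1]), np.float64(-0.18))
lower (array([585.9,  15.8,  30.5, 149. , 108.5]), np.float64(0.461))
handle (array([ 479.1, -309.8,   64.9,   63.1,   35.8]), np.float64(-0.214))
red [586.3  13.7  39.7] 110
brass [630.8  37.2  57.9] top [631.6  36.2  61.7] [618.  18.  58.] [646.  52.  67.]
dark [[540.0, -10.0, 47.0], [538.0, -7.0, 46.0], [539.0, -9.0, 41.0], [538.0, -7.0, 40.0]]
tray (array([480.3, 304.8,  22.9, 206.5, 124.9]), np.float64(-1.563))
(array([485.3, 297.7,   6.1, 214.3, 132.1]), np.float64(-1.563))
```

```bash
cat > mv.py <<'E'
from vis import *
from scipy.spatial.transform import Rotation as Ro
def down(a):
    """tool down, closing line at world angle a (mod pi), branch nearest the present wrist angle with range"""
    y=np.array([np.cos(a),np.sin(a),0]);z=np.array([0,0,-1.])
    q=Ro.from_matrix(np.c_[np.cross(y,z),y,z]).as_quat()
    return [q[3],q[0],q[1],q[2]]
def best(p,a):
    s=[]
    for b in(a,a+np.pi):
        j=inverse_kinematics(p,down(b))
        if j is not None: s.append((abs(j[5]),b))
    return down(min(s)[1])
E
python3 - <<'E'
from mv import *
B=[631.5,31.8];q=best([*B,130],0.456+np.pi/2)
command_gripper(60)
goto([*B,130],q)
print("hit",line_to([*B,36],max_speed=80,threshold=8),get_tcp_pos().round(1))
command_gripper(20,25);print("w",get_width(),get_grasp_force(),get_force())
line_to([*B,130],max_speed=120);print("w",get_width(),get_t())
T=[479,349]
q2=best([*T,120],0.0)
goto([*T,120],q2)
p,d=snapshot("top");s,_=snapshot("side")
cv2.imwrite("pics/carry.png",np.hstack([p[130:300,80:360],s[180:350,120:400]])[...,::-1])
print("w",get_width(),get_t(),get_joint_positions().round(2))
E
```

```text
hit False [632.   31.8  36.6]
w 29.987088270266586 25.00011437572539 [ 0.06394909 -0.46052202  1.71020206]
w 29.84082806581224 7.0167
w 29.68623488964762 8.4417 [ 0.61  0.42  1.66 -0.    1.06  0.61]
```

Run:
```python
from mv import *
T=[479,349]
print("hit",line_to([*T,9.5],max_speed=60,threshold=4),get_tcp_pos().round(1))
command_gripper(50)
line_to([*T,130],max_speed=150)
U=[478.5,-318.5]; a=-0.2+np.pi/2
goto([*U,150],best([*U,150],a))
print(get_t())
p,d=snapshot("side");cv2.imwrite("pics/placed.png",cv2.resize(p[150:390,140:440],None,fx=2,fy=2)[...,::-1])
print([(np.round(r["at"],0).tolist(),round(r["confidence"],2)) for r in search_frame("bushing","side")[:4]])
print(get_joint_positions().round(2))
```

```text
hit True [479.  349.   10.1]
14.0583
[([724.0, 55.0, 27.0], 0.69), ([474.0, 356.0, 27.0], 0.52)]
[-0.61  0.37  1.66  0.    1.11  1.16]
```

View pics/placed.png

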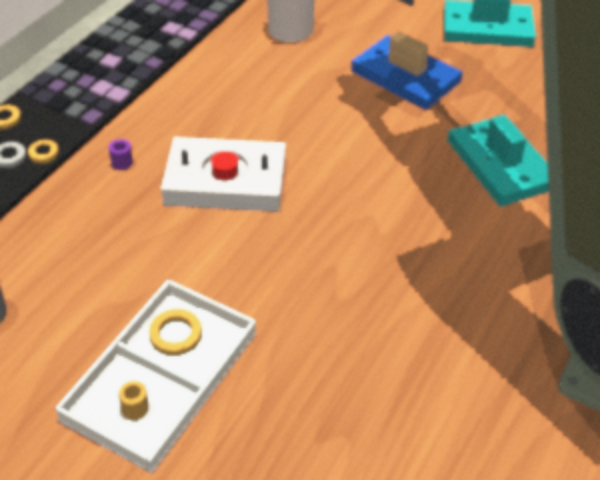

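The bushing stands upright in the empty half at (132,400). The flange and the bare dowels at (185,158) and (265,162) look right. Next, the upper half.

Run:
```python
from mv import *
U=[478.5,-318.8]
print("hit",line_to([*U,26],max_speed=90,threshold=8),get_tcp_pos().round(1))
command_gripper(15,60);print("w",get_width(),get_grasp_force(),get_tcp_pos().round(1))
line_to([*U,130],max_speed=120);print("w",get_width(),get_force().round(1),get_wrist_torque().round(2))
L=[585.3,9.2];a=0.457+np.pi/2
goto([*L,130],best([*L,130],a))
pause(.2);print(get_t(),get_tcp_pos().round(1),get_joint_positions().round(2))
for c in("top","side"):
    p,d=snapshot(c);W=world(c,d);p2=p.astype(int)
    r,g,b=p2[...,0],p2[...,1],p2[...,2];n=box(W,[460,-110,80],[720,130,140])
    print(c,rect(c,n&(b>g+40)&(b>r+60),W,(115,135))[:2])
    cv2.imwrite(f"pics/over_{c}.png",cv2.resize(p[120:280,180:380],None,fx=2,fy=2)[...,::-1])
a,b=[cv2.imread(f"pics/over_{c}.png") for c in("top","side")]
cv2.imwrite("pics/over.png",np.hstack([a,b]))
```

```text
hit False [ 478.9 -319.1   26.6]
w 23.490720263074337 59.99951362609863 [ 478.5 -318.9   26.2]
w 23.5594340080002 [ 0.6 -0.2 -3. ] [ 0. -0.  0.]
18.7167 [585.3   8.  130. ] [-0.01  0.4   1.67 -0.    1.08  1.11]
top (array([557.3, -48. , 122.9,  47.9,  19.5]), np.float64(-0.001))
side (array([583. ,  18. , 124. , 138.1,  99.5]), np.float64(0.467))
```

View pics/over.png

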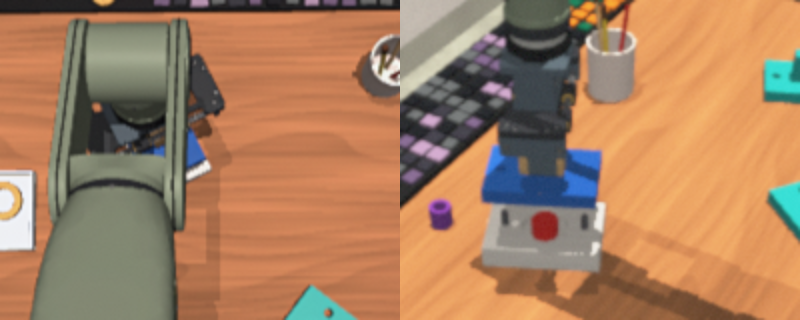

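The plate hangs level and parallel over the mould. In the right-hand (side) view, the plate at (543,178) sits squarely above the block at (545,230). Descending with a force check.

Run:
```python
from mv import *
L=[585.3,9.2]
line_to([*L,88],max_speed=100);pause(.2);f0=get_force();print(get_tcp_pos().round(1),f0.round(1))
print("hit",line_to([*L,69],max_speed=25,threshold=5),get_tcp_pos().round(1),(get_force()-f0).round(1),get_wrist_torque().round(2),get_t())
```

```text
[585.9   9.2  88.8] [ 0.   0.3 -3. ]
hit False [585.3   9.2  69.1] [ 0.5 -0.2  0. ] [0.05 0.02 0.01] 20.4917
```

Run:
```python
from mv import *
L=[585.3,9.2]
for z in(60,57,55.5,54.5):
    h=line_to([*L,z],max_speed=20,threshold=None if z>56 else 15);pause(.2)
    print(z,h,get_tcp_pos().round(1),get_force().round(1),get_wrist_torque().round(2),round(get_width(),2))
    if h or get_force()[2]>18: break
p,d=snapshot("side");W=world("side",d);q=p.astype(int)
r,g,b=q[...,0],q[...,1],q[...,2];n=box(W,[460,-110,20],[720,130,75])
print(rect("side",n&(b>g+40)&(b>r+60),W,(42,60))[:2],get_t())
cv2.imwrite("pics/shut.png",cv2.resize(p[180:270,200:300],None,fx=6,fy=6)[...,::-1])
```

```text
60 False [585.7   9.2  60.3] [-0.   0.1  3.6] [ 0.03 -0.03  0.01] 23.62
57 False [585.7   9.2  57.2] [-1.  -0.1  4.5] [-0.01 -0.04  0.06] 23.69
55.5 False [585.8   9.2  56.2] [0.  1.3 8.1] [ 0.    0.17 -0.03] 24.04
54.5 False [585.8   9.2  56.2] [-0.3 -0.4 12.9] [0.02 0.7  0.06] 23.66
(array([583.8,  18. ,  50.3, 138.7,  97.4]), np.float64(0.466)) 22.7417
```

View pics/shut.png

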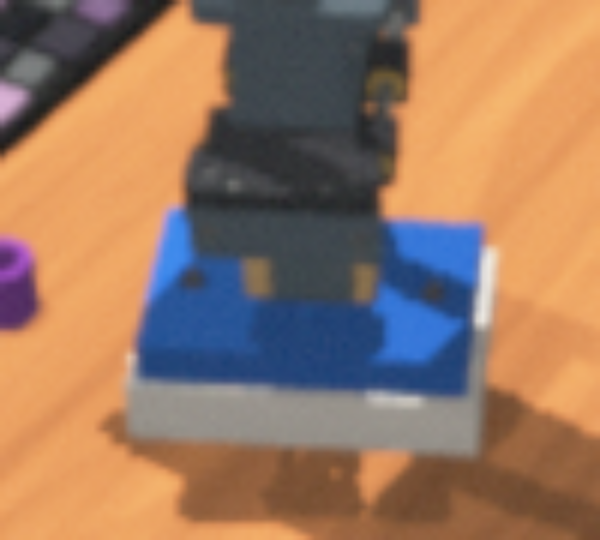

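The picture shows the plate flush on the block, seam at y≈385, with both dowels showing in their holes at (190,278) and (433,290). The plate's top is at 50 mm and TCP height stalls as force rises, so the mould is shut. I'll press a little more and hand in.

Run:
```python
from bench import *
print(line_to([585.5,9.2,53.5],max_speed=20,threshold=20));pause(.5)
print(get_tcp_pos().round(1),get_force().round(1),get_wrist_torque().round(2),round(get_width(),2),get_t())
print(hand_in())
```

```text
False
[585.8   9.2  56.1] [-3.3 -0.4 18.9] [ 0.08  1.06 -0.04] 23.8 23.4917
the job is handed in; nothing more can be done
None
```

The job is handed in at 23.5 s: the bushing stands in the tray's empty half, and the blue upper half is on both dowels, held shut at about 19 N with its top at 50 mm (its shut height); `hand_in()` gave no verdict.

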